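# Shut the blue slide drawer and the slide box lid

### The arm

A 6-joint arm with a two-finger parallel gripper is mounted at the origin on the work surface. World frame = base frame: x ahead of the robot, y to its left, z up, the work surface at z = 0. Lengths are in mm, angles in rad, forces in N, time in s.
With the tool pointing down it reaches from about 275 to 1000 mm from the base axis. Payload 8.4 kg.
Tool frame: the origin (TCP) lies at the very end of the fingers, on their centre line; the grasp point (between the pads) lies 19 mm behind it; z points along the fingers, y is the line along which they close (so a half turn about z gives the same grasp; the last joint's range is limited). The gripper opens to 85 mm and grips with 20 to 120 N. Pads are 22 mm wide; open, the fingers measure 114 mm over their backs; the gripper's body (76 mm by 85 mm) begins 54 mm behind the grasp point. The pads swing forward as they close: fully open they stand 13 mm farther back than shut.
Start: joints at [-1.12, 0.353, 1.633, -0, 1.155, -0.002], TCP at [273.427, -562.019, 231.281] pointing down, gripper open.
Joint ranges: [-2.63, 2.63], [-0.92, 2.1], [0.06, 2.66], [-1.3, 4.44], [0, 2.69], [-3.02, 3.02]. Speed limits (rad/s): [2.22, 2.22, 2.79, 3.14, 3.14, 3.14].

### API

Orientations are given as [roll, pitch, yaw] about the fixed x, y, z axes, in that order (R = Rz(yaw) Ry(pitch) Rx(roll)).
In Python, from rig import telemetry, imaging, r gives the robot as it stands. The module is installed in compiled form; this text tells all that it offers.
- The arm moves only by the tool step_arm, never from a script. Its argument "moves" is a list of rows, each a list of 3 entries, a list of its own where there are three numbers: the turn, a rotation vector about the tool's x, y, z scaled (see below), then the shift along the tool's x, y, z scaled (see below), then the opening, from -1 (shut) to 1 (fully open). A call has 1 to 8 rows; each row is the pose to reach, as a shift and turn from the pose commanded when the call began, along the tool's axes at that moment; what a row does not reach only later rows make up. The controller multiplies each number of a shift by 200 mm and each number of a turn by 45 degrees. A row lasts 1/10 s, in which the tool goes at most 50 mm and 8.59 degrees, less where a joint would pass 70% of its speed; a pose out of reach is approached as far as the arm can. A call with a number of a shift or a turn outside -1 to 1 is refused whole. A call with a gripper value outside its range is refused whole. The fingers move at their own pace and stop on an object; "squeeze" is the grip in N (left out, the last holds). Time passes only in rows, so rows that repeat a pose let the fingers close. It gives the time, the measured TCP pose, the force, the opening and the grip force at its end, in the units of the state.
- telemetry.sense(): the state, without advancing time (a new reading comes with each control period).
- imaging.grab_frame(name): name is "scene" or "top" or "wrist"; returns the picture (420x560x3 uint8, red, green, blue); there is no depth.
- imaging.calibration(name): a dict with "fx", "fy", "cx", "cy" (pixels), "cam_to_world" (4x4, takes a point from camera to world coordinates). Camera axes: x right, y up, looking along -z (the intrinsics and any distortion apply to the point x, -y, -z); pixel columns grow to the right and rows downward; lengths in mm; the calibration is good to about 2 mm. A picture is of the moment at which its call begins: read the wrist's pose just before it. calibration takes no time and is no camera call; for the wrist camera it gives the pose at the moment of the call.
- r.sign_off(): hands the job in; it is judged then, once.
Trained networks look in the newest picture that a camera, given by its name, has taken for a name from the list of things; names that differ only in an ending like _2 or _b are one class to them, and where a whole thing is asked for, a point or a joint stands for the part that bears it (a point fixed in the world has none). Each returns a list of dicts, best first, with "conf" (0 to 1); they miss things now and then, are a little off and sometimes report something else, mostly with a low value. They report only what shows in the picture. A call takes as long as a camera call. They do not tell look-alikes from the thing itself.
- imaging.recognise(camera, name): "extent" ([left, top, width, height] in pixels, round what is visible of it).
- imaging.mark_of(camera, name): "xy" ([column, row] in pixels: a listed point, or the origin of a listed thing).
The state is a dict: "clock": time; "qpos": joint angles; "qvel": joint speeds; "joint_efforts": joint torques, N m; "eef_pos": TCP position; "tcp_rot": TCP orientation; "contact_force": force on the tool from outside, world axes, zero at the start; "wrist_torque": the same for the moment, N m; "opening": opening from 0.0 (shut) to 1.0 (fully open); "grasp_force": force on a finger pad.
Only numpy, scipy, OpenCV 4.12 (cv2) and the standard library are available. Lean on these libraries where they do the work, as an engineer would, in place of code of your own. Each camera call takes 0.05 s, during which the arm holds its last target. There are 200 camera calls.

### The job

Tidy up at the microscope desk, pushing with your fingertips: push the open drawer of the blue slide file fully home, and push the standing lid of the green slide box over and down until it is fully shut, in either order. Leave the white file's drawer open just as it is, do not lift the green box or shove it away from its place, and leave everything else on the desk undisturbed.

Things in the scene. Friction and masses are not known exactly. Their poses are not given: they have to be found in the camera images.
- blue_file: All-blue steel slide file, casing 192 deep x 130 wide x 100 mm high, one drawer, fixed. Origin on the desk, 30 mm behind the plane of the drawer's front face when shut; +x points to its back, its drawer faces -x and slides out along -x. In any of three places in a row across the desk, turned up to 16 degrees. Its drawer is to be shut.
- blue_drawer (a joint): How far the blue drawer is out, in m: 0 fully home, 0.09 fully out; starts 0.03 to 0.065. It slides with about 1.5 N of friction, no spring or catch, and stays where it is left.
- blue_face (a point): Point on the outer face of the blue drawer's front, in the middle of its 126 mm width, 65 mm above the desk; it moves with the drawer. Axes as the blue file's: the face looks to -x, push along +x. The flat front panel reaches from 12 to 94 mm above the desk; a small steel knob (18 mm across, centre 30 mm above the desk) stands out 15 mm from its lower middle.
- white_file: All-white steel slide file, casing 192 deep x 130 wide x 100 mm high, one drawer, fixed. Origin on the desk, 30 mm behind the plane of the drawer's front face when shut; +x points to its back, its drawer faces -x and slides out along -x. In any of three places in a row across the desk, turned up to 16 degrees. Same make as the blue one; its drawer is to stay open as it is.
- white_drawer (a joint): How far the white drawer is out, in m, as for the blue one; starts 0.03 to 0.065.
- white_face (a point): Point on the outer face of the white drawer's front, as blue_face on the blue one.
- slide_box: Loose green slide box, 95 (x) x 170 (y) x 35 mm high without its lid, about 0.6 kg. Origin at the underside, below the middle of the hinged long edge: the box reaches from there 95 mm along its own -x, and 85 mm to either side along y. It stands in one of the three places, turned up to 16 degrees, hinge edge away from the robot.
- box_lid (a joint): Angle of the green box's lid, rad: 0 shut flat, 1.57 upright, 1.9 as far back as it goes; starts 1.25 to 1.7. The hinge is stiff (about 0.05 N m of friction): the lid stays where it is left at any angle and must be pushed all the way down; about 1 N at its edge moves it.
- lid_hinge (a point): Middle of the hinge line of the green box, 35 mm above the desk; axes as the box's: the hinge line runs along y, the lid lies along -x from here when shut and turns up and back about +y as it opens.
- lid_edge (a point): Middle of the lid's free edge, on its outer (upper when shut) face: 95 mm from the hinge line, 12 mm off the lid's underside. The lid is a green plate 95 x 170 mm, 12 mm thick in all, outer face flat; standing, its outer face looks away from the robot, its edge about 130 mm above the desk. Shut, the box is 47 mm high.
- oil_bottle: Bystander: small amber bottle, 32 mm across, 70 mm high, loose; origin under its centre.
- slide_mailer: Bystander: flat white slide case 30 x 80 x 18 mm, loose; origin under its centre.
- marker: Bystander: grey and black marker pen 143 mm long, 15 mm thick, lying along its own x, loose; origin underneath near its middle.
- glasses: Bystander: black spectacles standing with arms unfolded, 130 wide x 140 x 40 mm, loose; origin under the bridge, arms towards its +x.
- tape_dispenser: Bystander: blue desk tape dispenser 100 x 45 x 82 mm, loose; origin under its centre.
- mug: Bystander: white mug 76 mm across, 90 mm high, loose; origin under its centre.
Not all that is in view belongs to the job. What is shaped like the slide_box but orange or yellow is not meant.

How it is judged:
By the outcome, as a careful person would: the job done as asked, in the order asked, and still so for the second after the job is handed in, with the robot touching nothing.
It also fails if it takes over 51 s, if anything falls off the work surface, if the arm or the gripper's body presses on something with over 40 N, if the wrist force passes 120 N, or if a joint passes its speed limit or range.

## Working session

There is one attempt and no reset: what is moved stays moved. The work goes in short steps, Python scripts to look and compute and a tool call to move; the robot and the scene stay as the last step left them, time stands still between calls to the robot, and variables do not carry over. Pictures are saved under pics/ and viewed, at most 10 in all, crops included, and the job is handed in when it is done.

Besides the shell and the picture viewer there is one more tool, called by a JSON object that holds its "fn" and its "kwargs". step_arm: Moves the arm, as the interface text tells. Its arguments: {"type":"object","properties":{"moves":{"type":"array"},"squeeze":{"type":"number"}},"required":["moves"]}

```bash
mkdir -p pics
python3 - <<'E'
from rig import telemetry, imaging, r
import cv2,json
s=telemetry.sense();print(s['clock'],s['eef_pos'],s['tcp_rot'])
for c in('scene','top'):
    cv2.imwrite(f'pics/{c}0.png',imaging.grab_frame(c)[:,:,::-1])
    for n in('blue_face','white_face','lid_hinge','lid_edge','blue_file','slide_box'):
        print(c,n,[(([round(float(v)) for v in d['xy']]),round(d['conf'],2)) for d in imaging.mark_of(c,n)[:3]])
    k=imaging.calibration(c);print({a:(b.tolist() if hasattr(b,'tolist') else b) for a,b in k.items()})
E
```

```text
0.0 [ 273.24383924 -561.62691523  230.59232253] [-3.14029000e+00 -2.93884081e-06  4.52827211e-01]
scene blue_face [([329, 202], 0.7), ([402, 188], 0.68), ([198, 202], 0.64)]
scene white_face [([372, 210], 0.84)]
scene lid_hinge [([282, 236], 0.9), ([497, 288], 0.73), ([282, 272], 0.68)]
scene lid_edge [([282, 218], 0.91), ([295, 295], 0.75), ([460, 272], 0.66)]
scene blue_file [([194, 237], 0.87)]
scene slide_box [([201, 172], 0.83), ([281, 242], 0.63), ([283, 277], 0.63)]
{'fx': 389.2098796643647, 'fy': 389.2098796643647, 'cx': 277.6074716122634, 'cy': 209.9377026981452, 'cam_to_world': [[-0.07004558156484876, -0.6979214428589715, 0.7127406794205685, 1315.3140744751925], [0.9974277872090768, -0.03810482428489611, 0.06071105063678364, 48.119957817877015], [-0.015212685707889903, 0.715159899577618, 0.698795314974052, 864.7172132217206], [0.0, 0.0, 0.0, 1.0]]}
top blue_face [([370, 205], 0.95)]
top white_face [([200, 199], 0.65), ([285, 176], 0.27)]
top lid_hinge [([279, 136], 0.94), ([111, 138], 0.84), ([286, 173], 0.67)]
top lid_edge [([286, 160], 0.71), ([136, 142], 0.63), ([268, 115], 0.6)]
top blue_file [([364, 182], 0.58), ([419, 240], 0.28)]
top slide_box [([112, 140], 0.95), ([286, 178], 0.74), ([285, 143], 0.64)]
{'fx': 470.19026155300617, 'fy': 470.19026155300617, 'cx': 279.6973894165853, 'cy': 203.03563150909335, 'cam_to_world': [[-0.010927826529896675, 0.9850639520589929, -0.17184176721987826, 245.58899209143283], [-0.9998125698242433, -0.013510490206346806, -0.01386693462259233, -7.70075900418796], [-0.015981483935339994, 0.17165802343118874, 0.9850269616426355, 1444.9754210494639], [0.0, 0.0, 0.0, 1.0]]}
```

Run:
```python
import cv2,numpy as np
a=cv2.imread('pics/scene0.png');b=cv2.imread('pics/top0.png')
cv2.imwrite('pics/s1.png',cv2.resize(a[130:340,140:420],(800,600),interpolation=cv2.INTER_CUBIC))
cv2.imwrite('pics/t1.png',cv2.resize(b[80:290,150:430],(800,600),interpolation=cv2.INTER_CUBIC))
```

```text
(no output)
```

View pics/scene0.png

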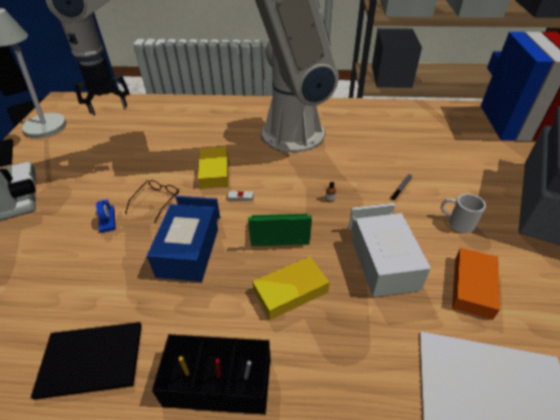

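View pics/top0.png

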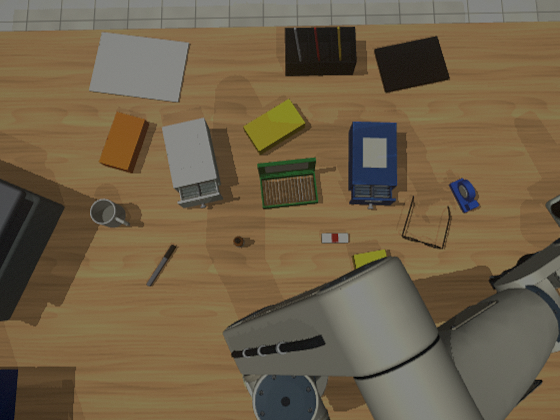

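View pics/t1.png

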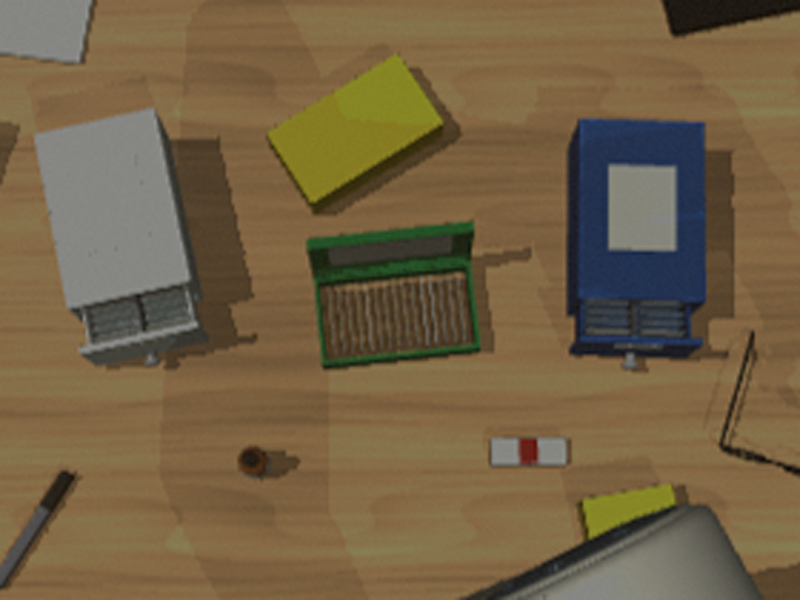

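The top view shows the blue file on the right (front rim at about (350..395, 201)), with the green box in the middle (base front edge about (263..318, 205), lid edge about (258..316, 161)). The white file is on the left. The scene view shows the back of the lid, top edge (249..310, 215). I'll turn these into positions.

```bash
cat > h.py <<'E'
from rig import telemetry, imaging, r
import numpy as np
def ray(c,p):
    k=imaging.calibration(c);T=np.array(k['cam_to_world'])
    return T[:3,3],T[:3,:3]@np.array([(p[0]-k['cx'])/k['fx'],-(p[1]-k['cy'])/k['fy'],-1])
def at(c,p,z):
    o,d=ray(c,p);return o+d*(z-o[2])/d[2]
def tri(l):
    A=0;b=0
    for c,p in l:
        o,d=ray(c,p);d=d/np.linalg.norm(d);P=np.eye(3)-np.outer(d,d);A=A+P;b=b+P@o
    return np.linalg.solve(A,b)
E
python3 - <<'E'
from h import *
np.set_printoptions(precision=0,suppress=True)
f=lambda x,y:(150+x/2.857,80+y/2.857)
for n,p,z in[('bl frontL',(572,349),94),('bl frontR',(701,346),94),('case bl',(581,120),100),('case br',(705,122),100),('case fl',(581,301),100),('case fr',(704,301),100),
 ('box fl',(323,365),35),('box fr',(480,350),35),('hinge l',(317,280),35),('hinge r',(472,268),35),('lid l',(308,241),130),('lid r',(473,225),130),
 ('bottle',(252,470),10),('mailerL',(490,450),18),('mailerR',(568,450),18),('glasses',(722,447),35),('white knob',(152,358),30),('yellow near l',(582,500),40),('yellow near r',(672,485),40),('whiteR',(198,325),94),('bknob',(630,365),30)]:
    print(n,at('top',f(*p),z))
s=[(310,214),(249,216)]  # scene: right is +y
print('lid y+',tri([('top',f(308,241)),('scene',s[0])]),'y-',tri([('top',f(473,225)),('scene',s[1])]))
print('bl face rim',tri([('top',f(572,349)),('scene',(218,201))]),tri([('top',f(701,346)),('scene',(179,199))]))
print('bl knob z', tri([('top',(370,205)),('scene',(198,202))]))
print('yellow box top scene',[at('scene',p,40) for p in[(203,150),(226,149),(228,180),(199,181)]])
print('casing top back scene',[at('scene',p,100) for p in[(152,249),(207,254)]])
E
```

```text
bl frontL [ 481. -194.   94.]
bl frontR [ 482. -325.   94.]
case bl [ 723. -211.  100.]
case br [ 718. -340.  100.]
case fl [ 530. -204.  100.]
case fr [ 528. -329.  100.]
box fl [478.  63.  35.]
box fr [ 492. -104.   35.]
hinge l [570.  69.  35.]
hinge r [581. -98.  35.]
lid l [589.  73. 130.]
lid r [603. -94. 130.]
bottle [369. 141.  10.]
mailerL [ 386. -113.   18.]
mailerR [ 385. -196.   18.]
glasses [ 385. -355.   35.]
white knob [489. 246.  30.]
yellow near l [ 331. -206.   40.]
yellow near r [ 345. -300.   40.]
whiteR [511. 188.  94.]
bknob [ 474. -264.   30.]
lid y+ [586.  72. 140.] y- [601. -91. 138.]
bl face rim [ 484. -198.   78.] [ 484. -323.   80.]
bl knob z [ 478. -260.   64.]
yellow box top scene [array([ 179., -315.,   40.]), array([ 169., -232.,   40.]), array([ 342., -197.,   40.]), array([ 352., -292.,   40.])]
casing top back scene [array([ 696., -330.,  100.]), array([ 704., -185.,  100.])]
```

View pics/s1.png

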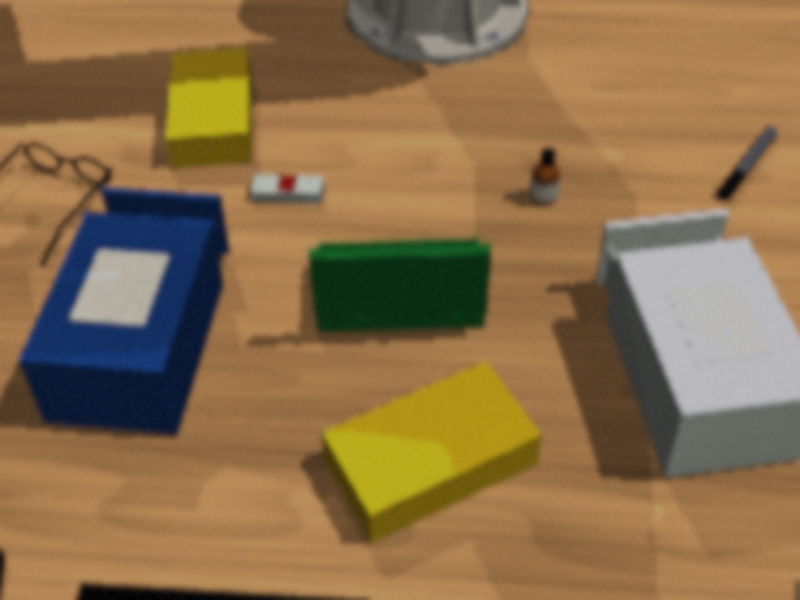

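The text's heights agree roughly with the triangulation. The blue file's yaw is about -2° and its face is at x≈481, y≈-260. The box's yaw is about 4.6°, and the lid is near upright with its edge at x≈595, y≈-10. I'll do the drawer first.

{"fn": "step_arm", "kwargs": {"moves": [[[0,0,0.31],[0.5,-0.35,0],-1],[[0,0,0.62],[1.0,-0.7,0],-1],[[0,0,0.62],[1.0,-0.7,0],-1],[[0,0,0.62],[1.0,-0.7,0],-1],[[0,0,0.62],[1.0,-0.7,0],-1],[[0,0,0.62],[1.0,-0.7,0],-1],[[0,0,0.62],[1.0,-0.7,0],-1],[[0,0,0.62],[1.0,-0.7,0],-1]]}}

```text
clock: 1.5
eef_pos: [391.9, -349.4, 231.4]
tcp_rot: [3.141, -0.0, -0.034]
contact_force: [-0.7, -1.0, 0.4]
opening: -0.002
grasp_force: 0.0
```

{"fn": "step_arm", "kwargs": {"moves": [[[0,0,0],[0.24,-0.44,0],-1],[[0,0,0],[0.24,-0.44,0],-1],[[0,0,0],[0.24,-0.44,0.2],-1],[[0,0,0],[0.24,-0.44,0.4],-1],[[0,0,0],[0.24,-0.44,0.6],-1],[[0,0,0],[0.24,-0.44,0.82],-1],[[0,0,0],[0.24,-0.44,0.82],-1],[[0,0,0],[0.24,-0.44,0.82],-1]]}}

```text
clock: 2.3
eef_pos: [442.4, -263.2, 67.4]
tcp_rot: [-3.141, 0.002, -0.036]
contact_force: [0.5, 0.5, 0.5]
opening: 0.002
grasp_force: 0.0
```

Run:
```python
from h import *
import cv2
print(telemetry.sense()['eef_pos'],telemetry.sense()['contact_force'])
a=imaging.grab_frame('scene');b=imaging.grab_frame('top')
im=np.hstack([cv2.resize(x,(400,300),interpolation=cv2.INTER_CUBIC) for x in(a[130:280,110:310],b[110:260,260:460])])
cv2.imwrite('pics/c2.png',im[:,:,::-1])
```

```text
[ 442.44163923 -263.18575654   67.36750349] [0.54584841 0.51530301 0.48105161]
```

View pics/c2.png

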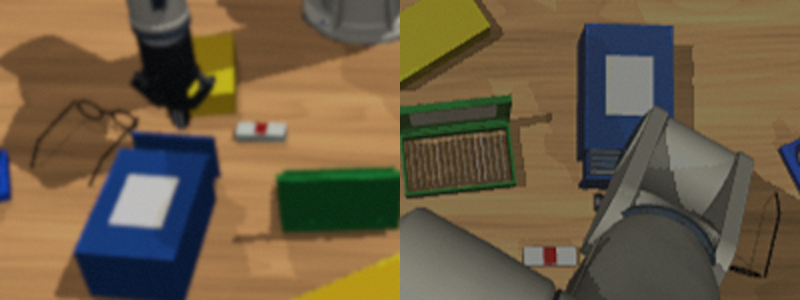

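The fingers stand just in front of the blue drawer front, clear of the knob. I'll push.

{"fn": "step_arm", "kwargs": {"moves": [[[0,0,0],[0.05,0,0],-1],[[0,0,0],[0.09,0,0],-1],[[0,0,0],[0.13,0,0],-1],[[0,0,0],[0.16,0,0],-1],[[0,0,0],[0.19,0,0],-1],[[0,0,0],[0.22,0,0],-1],[[0,0,0],[0.25,0,0],-1],[[0,0,0],[0.28,0,0],-1]]}}

```text
clock: 3.2
eef_pos: [499.2, -264.2, 67.1]
tcp_rot: [-3.141, 0.0, -0.034]
contact_force: [-1.9, -0.1, 1.0]
opening: -0.0
grasp_force: 0.9
```

{"fn": "step_arm", "kwargs": {"moves": [[[0,0,0],[0.02,0,0],-1],[[0,0,0],[0.03,0,0],-1],[[0,0,0],[0.04,0,0],-1],[[0,0,0],[0.05,0,0],-1],[[0,0,0],[0.05,0,0],-1]]}}

```text
clock: 3.7
eef_pos: [509.3, -264.6, 67.3]
tcp_rot: [-3.142, -0.0, -0.034]
contact_force: [-0.3, -0.6, -0.2]
opening: -0.002
grasp_force: 0.1
```

{"fn": "step_arm", "kwargs": {"moves": [[[0,0,0],[0.01,0,0],-1],[[0,0,0],[0.02,0,0],-1],[[0,0,0],[0.03,0,0],-1],[[0,0,0],[0.03,0,0],-1]]}}

```text
clock: 4.1
eef_pos: [512.5, -264.5, 67.1]
tcp_rot: [-3.141, 0.005, -0.034]
contact_force: [-12.5, -2.0, 6.5]
opening: -0.003
grasp_force: 5.7
```

{"fn": "step_arm", "kwargs": {"moves": [[[0,0,0],[0.01,0,0],-1],[[0,0,0],[0.02,0,0],-1],[[0,0,0],[0.02,0,0],-1]]}}

```text
clock: 4.4
eef_pos: [512.6, -264.3, 66.7]
tcp_rot: [-3.139, 0.012, -0.033]
contact_force: [-27.5, -4.4, 18.1]
opening: -0.003
grasp_force: 13.5
```

Hard stop with force rising, so the drawer is home. I'll back off and rise.

{"fn": "step_arm", "kwargs": {"moves": [[[0,0,0],[-0.15,0,0],-1],[[0,0,0],[-0.3,0,0],-1],[[0,0,0],[-0.3,0,-0.2],-1],[[0,0,0],[-0.3,0,-0.45],-1],[[0,0,0],[-0.3,0,-0.7],-1],[[0,0,0],[-0.3,0,-0.8],-1],[[0,0,0],[-0.3,0,-0.8],-1]]}}

```text
clock: 5.1
eef_pos: [461.3, -264.0, 231.3]
tcp_rot: [3.138, -0.007, -0.034]
contact_force: [0.3, -0.5, -0.2]
opening: -0.002
grasp_force: 0.0
```

Run:
```python
from h import *
import cv2
print(telemetry.sense()['eef_pos'],telemetry.sense()['contact_force'])
a=imaging.grab_frame('scene');b=imaging.grab_frame('top')
im=np.hstack([cv2.resize(x,(400,300),interpolation=cv2.INTER_CUBIC) for x in(a[130:280,110:310],b[110:260,260:460])])
cv2.imwrite('pics/c3.png',im[:,:,::-1])
```

```text
[ 461.27205686 -263.97871709  231.27933203] [ 0.30388006 -0.52375538 -0.19289793]
```

View pics/c3.png

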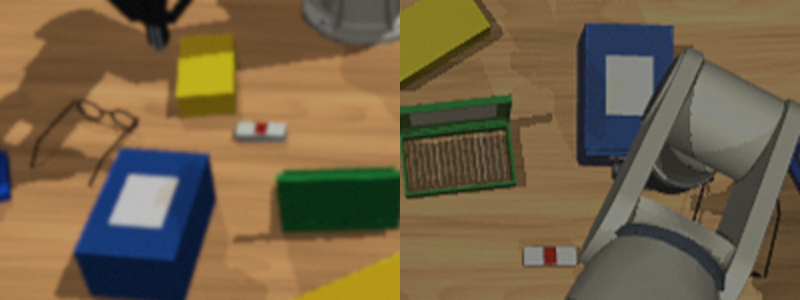

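The drawer is shut. Next, the space behind the lid, travelling high.

{"fn": "step_arm", "kwargs": {"moves": [[[0,0,-0.145],[0.21,-0.23,0],-1],[[0,0,-0.145],[0.42,-0.45,0],-1],[[0,0,-0.145],[0.63,-0.67,0],-1],[[0,0,-0.145],[0.85,-0.9,0],-1],[[0,0,-0.145],[0.85,-0.9,0],-1],[[0,0,-0.145],[0.85,-0.9,0],-1],[[0,0,-0.145],[0.85,-0.9,0],-1]]}}

```text
clock: 5.9
eef_pos: [634.5, -87.6, 224.5]
tcp_rot: [-3.141, 0.004, 0.082]
contact_force: [-0.2, 0.1, 0.6]
opening: 0.001
grasp_force: 0.0
```

{"fn": "step_arm", "kwargs": {"moves": [[[0,0,0],[0.06,-0.2,0],-1],[[0,0,0],[0.06,-0.38,0],-1],[[0,0,0],[0.06,-0.38,0.1],-1],[[0,0,0],[0.06,-0.38,0.3],-1],[[0,0,0],[0.06,-0.38,0.5],-1],[[0,0,0],[0.06,-0.38,0.57],-1],[[0,0,0],[0.06,-0.38,0.57],-1]]}}

```text
clock: 6.6
eef_pos: [638.5, -12.9, 110.7]
tcp_rot: [-3.141, 0.006, 0.079]
contact_force: [-0.5, -0.4, 0.5]
opening: 0.004
grasp_force: 0.0
```

Run:
```python
from h import *
import cv2
print(telemetry.sense()['eef_pos'],telemetry.sense()['contact_force'])
a=imaging.grab_frame('scene');b=imaging.grab_frame('wrist')
im=np.hstack([cv2.resize(a[150:300,180:380],(400,300),interpolation=cv2.INTER_CUBIC),cv2.resize(b,(400,300))])
cv2.imwrite('pics/c4.png',im[:,:,::-1])
```

```text
[638.52211497 -12.94481512 110.67595447] [-0.49309468 -0.4296097   0.45054792]
```

View pics/c4.png

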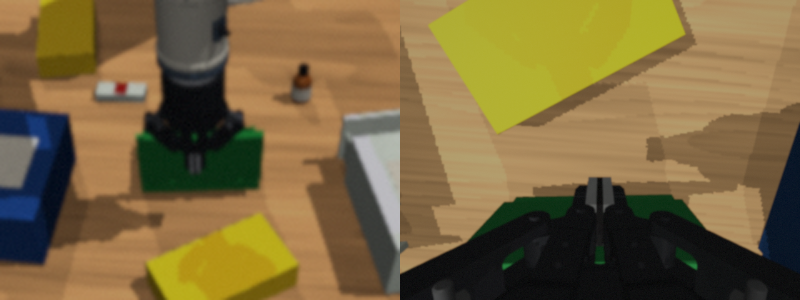

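Fingers stand behind the lid, centred and clear of the yellow box. Now the arc.

{"fn": "step_arm", "kwargs": {"moves": [[[0,0,0],[-0.1,0,-0.02],-1],[[0,0,0],[-0.16,0,-0.02],-1],[[0,0,0],[-0.2,0,-0.02],-1],[[0,0,0],[-0.24,0,-0.02],-1],[[0,0,0],[-0.27,0,-0.02],-1],[[0,0,0],[-0.3,0,-0.02],-1],[[0,0,0],[-0.33,0,-0.015],-1],[[0,0,0],[-0.33,0,-0.015],-1]]}}

```text
clock: 7.5
eef_pos: [574.1, -17.3, 115.9]
tcp_rot: [-3.141, 0.001, 0.08]
contact_force: [0.3, -0.9, -0.3]
opening: -0.001
grasp_force: 0.0
```

Run:
```python
from h import *
import cv2
print(telemetry.sense()['eef_pos'],telemetry.sense()['contact_force'])
a=imaging.grab_frame('scene');b=imaging.grab_frame('top')
im=np.hstack([cv2.resize(x,(400,300),interpolation=cv2.INTER_CUBIC) for x in (a[150:300,180:380],b[110:260,200:400])])
cv2.imwrite('pics/c5.png',im[:,:,::-1])
```

```text
[574.11119148 -17.32246739 115.92452394] [ 0.28027201 -0.87425491 -0.26266886]
```

View pics/c5.png

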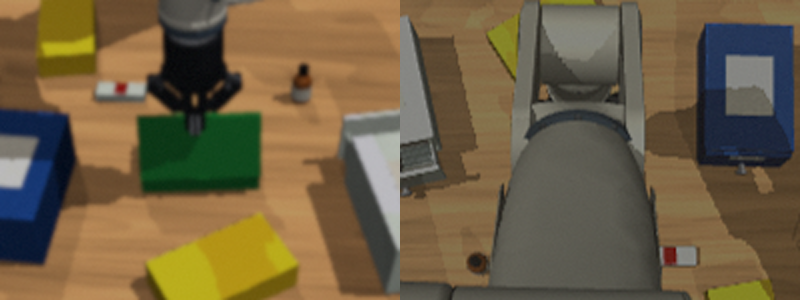

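The lid is leaning forward with the fingers on it, and the box has stayed in place. Continuing.

{"fn": "step_arm", "kwargs": {"moves": [[[0,0,0],[-0.05,0,0.015],-1],[[0,0,0],[-0.1,0,0.035],-1],[[0,0,0],[-0.15,0,0.065],-1],[[0,0,0],[-0.19,0,0.095],-1],[[0,0,0],[-0.22,0,0.13],-1],[[0,0,0],[-0.25,0,0.16],-1],[[0,0,0],[-0.27,0,0.195],-1],[[0,0,0],[-0.27,0,0.195],-1]]}}

```text
clock: 8.4
eef_pos: [520.0, -21.6, 76.2]
tcp_rot: [-3.141, 0.002, 0.08]
contact_force: [-0.1, 0.5, -0.5]
opening: -0.001
grasp_force: 0.0
```

{"fn": "step_arm", "kwargs": {"moves": [[[0,0,0],[-0.02,0,0.035],-1],[[0,0,0],[-0.035,0,0.07],-1],[[0,0,0],[-0.045,0,0.11],-1],[[0,0,0],[-0.05,0,0.14],-1],[[0,0,0],[-0.05,0,0.155],-1],[[0,0,0],[-0.05,0,0.155],-1]]}}

```text
clock: 9.0
eef_pos: [510.6, -22.4, 46.8]
tcp_rot: [-3.141, 0.002, 0.08]
contact_force: [-5.9, -1.0, 14.9]
opening: 0.001
grasp_force: 7.6
```

At 46.8 mm with 15 N up, the lid is shut against the box. One small extra press, then lift straight up.

{"fn": "step_arm", "kwargs": {"moves": [[[0,0,0],[0,0,0.008],-1],[[0,0,0],[0,0,0.008],-1],[[0,0,0],[0,0,-0.05],-1],[[0,0,0],[0,0,-0.25],-1],[[0,0,0],[0,0,-0.5],-1],[[0,0,0],[0,0,-0.75],-1],[[0,0,0],[0,0,-0.9],-1],[[0,0,0],[0,0,-0.9],-1]]}}

```text
clock: 9.8
eef_pos: [514.2, -22.5, 230.9]
tcp_rot: [3.141, -0.008, 0.08]
contact_force: [0.0, 0.3, 0.3]
opening: -0.002
grasp_force: 0.0
```

{"fn": "step_arm", "kwargs": {"moves": [[[0,0,0],[0,0.2,-0.1],-1],[[0,0,0],[0,0.4,-0.2],-1],[[0,0,0],[-0.1,0.6,-0.2],-1],[[0,0,0],[-0.2,0.8,-0.2],-1],[[0,0,0],[-0.3,1.0,-0.2],-1],[[0,0,0],[-0.3,1.0,-0.2],-1],[[0,0,0],[-0.3,1.0,-0.2],-1]]}}

```text
clock: 10.5
eef_pos: [466.8, -227.2, 265.2]
tcp_rot: [-3.141, 0.001, 0.077]
contact_force: [-0.4, 0.3, -0.3]
opening: -0.001
grasp_force: 0.0
```

Run:
```python
from h import *
import cv2
print(telemetry.sense()['eef_pos'],telemetry.sense()['contact_force'])
a=imaging.grab_frame('scene');b=imaging.grab_frame('top')
im=np.hstack([cv2.resize(x,(400,600),interpolation=cv2.INTER_CUBIC) for x in (a[110:320,160:300],b[90:300,230:370])])
cv2.imwrite('pics/c6.png',im[:,:,::-1])
im=np.hstack([cv2.resize(x,(400,300)) for x in (a,b)])
cv2.imwrite('pics/c7.png',im[:,:,::-1])
```

```text
[ 466.76359814 -227.17866767  265.18339926] [-0.35696458  0.33220667 -0.25403387]
```

View pics/c6.png

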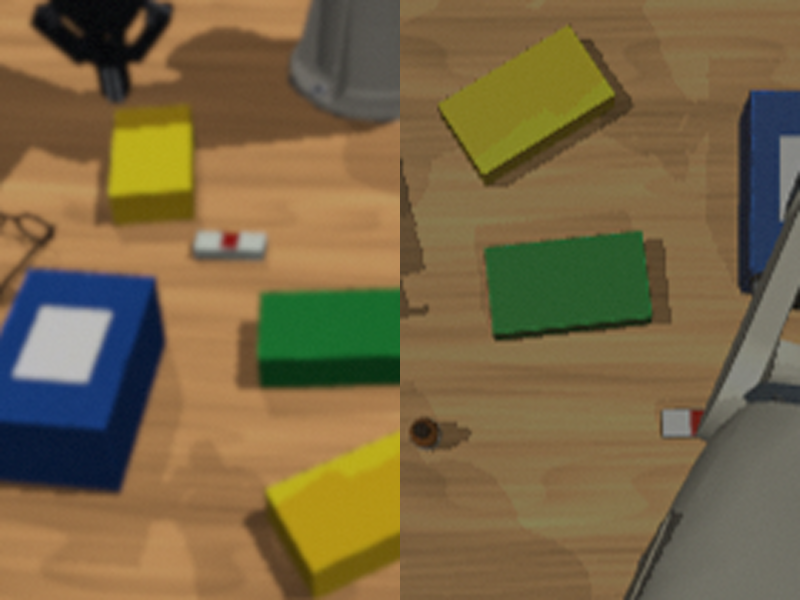

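View pics/c7.png

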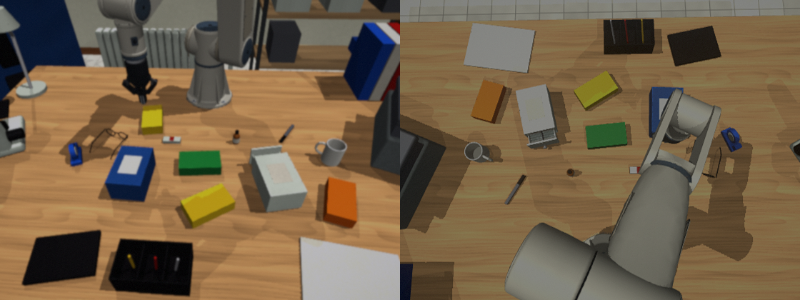

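The lid lies flat and the green box has not moved (front edge near row 208, as before). The blue drawer is home and everything else is as it was, so I'm handing in.

```bash
python3 -c "
from rig import r
print(r.sign_off())"
```

```text
the job is handed in; nothing more can be done
None
```

The job is handed in: the blue drawer is pushed fully home and the green box's lid is shut in place, with the white drawer still open and nothing else visibly disturbed.

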